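# Nest the loaf tins on the bread rack

### The arm

A 6-joint arm with a two-finger parallel gripper is mounted at the origin on the work surface. World frame = base frame: x ahead of the robot, y to its left, z up, the work surface at z = 0. Lengths are in m, angles in degrees, forces in N, time in s.
With the tool pointing down it reaches from about 0.4 to 0.825 m from the base axis. Payload 7 kg.
Tool frame: the origin (TCP) lies between the finger pads; the fingertips stand 17 mm ahead of it and the grasp point (between the pads) lies 2 mm behind it; x points along the fingers, y is the direction in which the jaws open and shut, and the axes are right-handed (so a half turn about x gives the same grasp; the last joint's range is limited). The gripper opens to 88 mm and grips with 3 to 60 N. Pads are 19 mm wide; open, the fingers measure 130 mm over their backs; the gripper's body (78 mm by 193 mm) begins 47 mm behind the grasp point.
Start: joints at [83.486, 20.546, 0.682, 0, -70.136, -16.507], TCP at [0.264, 0.621, 0.244] pointing down, gripper open.
Joint ranges: [-176.03, 176.03], [-82.01, 121.73], [-58.28, 71.71], [-173.87, 95.51], [-174.79, -0.11], [-173.66, 173.66]. Speed limits (degrees/s): [136.94, 136.94, 172.46, 180, 180, 180].

### API

Orientations are given as [roll, pitch, yaw] about the fixed x, y, z axes, in that order (R = Rz(yaw) Ry(pitch) Rx(roll)).
In Python, from plant import r gives the robot as it stands.
- The arm moves only by the shell command python3 -m jog 'ROWS' [FORCE]. ROWS is a JSON object of lists of equal length, an entry for each row: "fingers": the opening, from 0 (shut) to 1 (fully open); "dp": the shift along the tool's x, y, z in mm, a list of three; "twist": the turn about the tool's x in degrees. In form: {"fingers": [fingers, ...], "dp": [[dx, dy, dz], ...], "twist": [twist, ...]}. A call has exactly 5 rows; each row is the pose to reach, as a shift and turn from the pose measured when the call began, along the tool's axes at that moment; what a row does not reach only later rows make up. A row lasts 1/10 s, in which the tool goes at most 50 mm and 8.59 degrees, less where a joint would pass 70% of its speed; a pose out of reach is approached as far as the arm can. A call with a gripper value outside its range is refused whole. The fingers move at their own pace and stop on an object; FORCE is the grip in N (left out, the last holds). Time passes only in rows, so rows that repeat a pose let the fingers close, or fill a call up. It gives the time, the measured TCP pose, the force and the opening at its end, in the units of the state.
- r.get_state(): the state, without advancing time (a new reading comes with each control period).
- r.capture(name): name is "scene" or "top"; returns a dict with "frame" (420x560x3 uint8, red, green, blue), "intrinsics" (3x3 intrinsics, pixels), "pose" (4x4, takes a point from camera to world coordinates). Camera axes: x right, y down, z forward; pixel columns grow to the right and rows downward; lengths in m; the calibration is good to about 2 mm. A picture is of the moment at which its call begins. There is no depth.
- r.close_job(): hands the job in, once; it reports no verdict.
The state is a dict: "time_s": time; "joints": joint angles; "qd": joint speeds; "joint_torque": joint torques, N m; "tcp_pos": TCP position; "eef_rot": TCP orientation; "contact_force": force on the tool from outside, world axes, zero at the start; "moment": the same for the moment, N m; "gripper_width": finger opening in m.
Only numpy, scipy, OpenCV 4.12 (cv2) and the standard library are available. Lean on these libraries where they do the work, as an engineer would, in place of code of your own. Each camera call takes 0.05 s, during which the arm holds its last target. There are 200 camera calls.

### The job

Put the three steel loaf tins away as one nested stack on the bread rack: lower the middle-length tin into the longest one, which stays standing where it is on the rack, then lower the shortest tin into the middle one, each lengthwise along the tin below and upright. Lower them gently and let go as each comes to rest lightly in the tin below; do not drop or push them in, or they wedge tight. Leave the loaf, the roll and the seed jar alone.

Things in the scene. Friction and masses are not known exactly. Their poses are not given: they have to be found in the camera images.
- tin_long_centre (a point): longest of three steel loaf tins, open boxes flaring upward: rim 126 x 60 mm, bottom 107 x 41 mm (outside), height 95 mm, walls 4 mm, about 0.34 kg. Point: on its axis, half-way up (47.5 mm under the rim); x along its length, y across, z up; a half turn looks the same. Stands loose on the rack.
- tin_middle_centre (a point): middle of three steel loaf tins, open boxes flaring upward: rim 112 x 60 mm, bottom 93 x 41 mm (outside), height 95 mm, walls 4 mm, about 0.31 kg. Point: on its axis, half-way up (47.5 mm under the rim); x along its length, y across, z up; a half turn looks the same. Pinch across the rim. In the longest tin it comes to rest on the sloping long walls, not on the floor, with rim and centre 40 mm above that tin's; 7 mm endways play.
- tin_short_centre (a point): shortest of three steel loaf tins, open boxes flaring upward: rim 98 x 60 mm, bottom 79 x 41 mm (outside), height 95 mm, walls 4 mm, about 0.28 kg. Point: on its axis, half-way up (47.5 mm under the rim); x along its length, y across, z up; a half turn looks the same. Pinch across the rim. In the middle tin it comes to rest on the sloping long walls, with rim and centre 40 mm above that tin's; 7 mm endways play.
- rack: low display rack fixed to the counter, 300 x 270 mm: dark wooden rails 32 mm high around steel rods whose tops are 20 mm above the counter. Origin: centre of its underside; x and y along its sides, z up.
- loaf_centre (a point): bystander: a bread loaf 220 x 85 x 65 mm lying on the rack beside the longest tin; the point is its centre, x along its length.
- roll_centre (a point): bystander: a round pale bread roll 95 x 90 x 50 mm on the counter; the point is its centre.
- seed_jar_centre (a point): bystander: a closed beige seed jar with a steel cap, 68 mm wide and 110 mm high, standing on the counter; the point is its centre.
Mind the look-alikes: they are no part of the job. Leave any red or turquoise look-alike of the part that bears tin_middle_centre alone.

How it is judged:
By the outcome, as a careful person would: the job done as asked, in the order asked, and still so for the second after the job is handed in, with the robot touching nothing.
It also fails if it takes over 64 s, if anything falls off the work surface, if the arm or the gripper's body presses on something with over 40 N, if the wrist force passes 120 N, or if a joint passes its speed limit or range.

## Working session

There is one attempt and no reset: what is moved stays moved. The work goes in short steps, Python scripts to look and compute and a shell command to move; the robot and the scene stay as the last step left them, time stands still between calls to the robot, and variables do not carry over. Pictures are saved under pics/ and viewed, on a budget of 10 in all, crops included, one or two more only if the job needs it, and the job is handed in when it is done.

```bash
mkdir -p pics; ls
python3 - <<'E'
from plant import r
import cv2,json,numpy as np
for n in("scene","top"):
    c=r.capture(n); cv2.imwrite(f"pics/{n}0.png",c["frame"][:,:,::-1]); print(n,np.round(c["intrinsics"],1).tolist(),np.round(c["pose"],4).tolist())
s=r.get_state()
print(s["time_s"],s["tcp_pos"],s["eef_rot"],s["contact_force"],s["gripper_width"])
E
```

```text
pics
scene [[441.0, 0.0, 278.1], [0.0, 441.0, 207.8], [0.0, 0.0, 1.0]] [[0.8727, 0.302, -0.3837, 0.9869], [0.488, -0.5081, 0.7098, -0.8057], [0.0194, -0.8066, -0.5907, 0.7244], [0.0, 0.0, 0.0, 1.0]]
top [[541.8, 0.0, 270.9], [0.0, 541.8, 217.2], [0.0, 0.0, 1.0]] [[0.0265, -0.9943, 0.1028, 0.441], [-0.9996, -0.0263, 0.0029, -0.0421], [-0.0001, -0.1028, -0.9947, 1.3242], [0.0, 0.0, 0.0, 1.0]]
0.1 [0.26381952 0.62084568 0.24272273] [  94.78955344   89.91426018 -108.23769328] [-0.70347822  0.6606091  -0.37878323] 0.0876226593922436
```

View pics/scene0.png

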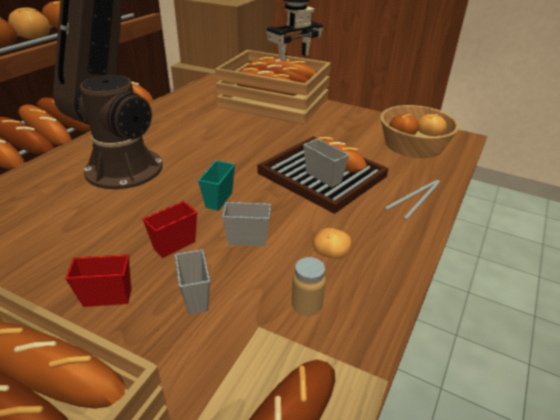

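View pics/top0.png

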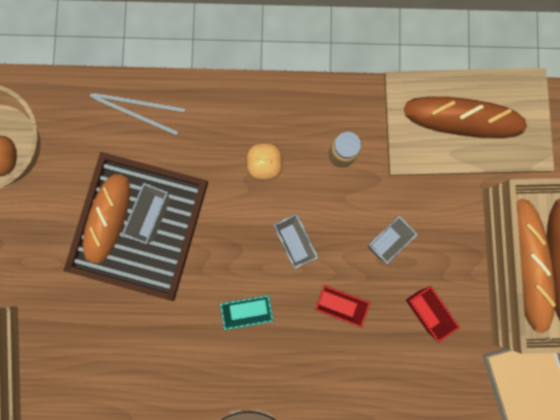

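The pictures show three steel tins: one on the rack at top-view pixel (147,213), and two on the counter at (295,241) and (393,240). The red ones at (343,305) and (432,313) and the turquoise one at (247,312) are look-alikes. I'll enlarge the steel ones.

Run:
```python
import cv2,numpy as np
im=cv2.imread("pics/top0.png")
t=[]
for (x,y) in((115,178),(263,208),(361,208)):
    c=cv2.resize(im[y:y+66,x:x+66],None,fx=4,fy=4,interpolation=cv2.INTER_CUBIC)
    for k in range(0,66,10):
        cv2.putText(c,str(x+k),(k*4,8),0,.3,(0,255,255),1);cv2.line(c,(k*4,10),(k*4,14),(0,255,255),1)
        cv2.putText(c,str(y+k),(0,k*4+4),0,.3,(0,255,255),1);cv2.line(c,(20,k*4),(24,k*4),(0,255,255),1)
    t.append(c)
cv2.imwrite("pics/crop1.png",np.hstack(t))
```

```text
(no output)
```

View pics/crop1.png

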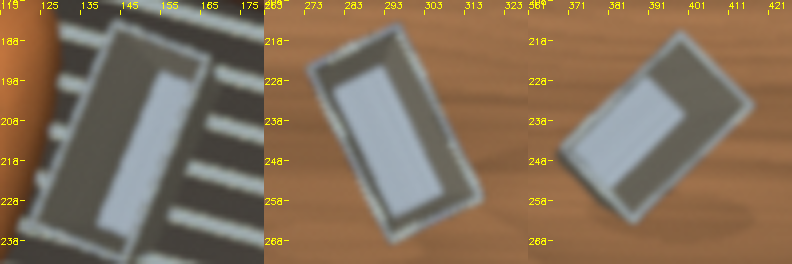

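```bash
cat > h.py <<'E'
import numpy as np
def ray(cam,uv,z):
    K=np.array(cam["intrinsics"]);T=np.array(cam["pose"])
    d=T[:3,:3]@np.linalg.inv(K)@np.array([uv[0],uv[1],1.]);o=T[:3,3]
    return (o+d*(z-o[2])/d[2])
E
python3 - <<'E'
from h import *;from plant import r
c=r.capture("top")
P={"long":(.115,[(143.2,184.2),(167.5,193),(147,243.2),(122.5,233.5)]),
"mid":(.095,[(274,224.5),(297.2,214.5),(317.7,257.7),(295,268.5)]),
"short":(.095,[(399.5,216),(417.5,234),(387.5,263.7),(369.2,245.5)])}
for k,(z,p) in P.items():
    q=np.array([ray(c,np.array(a)-.4,z)[:2] for a in p])
    L=[np.linalg.norm(q[i]-q[(i+1)%4])*1e3 for i in range(4)]
    a=q[2]-q[1]+q[3]-q[0]
    print(k,q.mean(0).round(4),np.round(L,1),np.degrees(np.arctan2(a[1],a[0]))%180)
s=r.get_state();print(s["tcp_pos"],s["eef_rot"])
from scipy.spatial.transform import Rotation as R
print(R.from_euler("xyz",s["eef_rot"],degrees=True).as_matrix().round(3))
E
```

```text
long [0.5681 0.2449] [ 58.8 121.3  59.4 119.8] 160.32911368591974
mid [ 0.5157 -0.096 ] [ 57.7 108.5  57.  110.5] 26.730781122737284
short [ 0.5249 -0.3173] [57.3 96.9 57.8 97.4] 135.3756511589995
[0.26384454 0.62092177 0.24282989] [  96.64819368   89.9266024  -106.37568829]
[[-0.    -0.391 -0.92 ]
 [-0.001 -0.92   0.391]
 [-1.     0.001 -0.   ]]
```

The lengths come out at 120/109/97 mm. So the tin at (295,241) is the middle one and the tin at (393,240) is the shortest. Both are plain steel, so neither is a red or turquoise look-alike. Next I move above the middle tin.

```bash
python3 -m jog '{"fingers":[1,1,1,1,1],"dp":[[0,36,-33],[0,72,-66],[0,108,-99],[0,144,-132],[0,180,-165]],"twist":[0,0,0,0,0]}' 10
python3 -m jog '{"fingers":[1,1,1,1,1],"dp":[[0,36,-33],[0,72,-66],[0,108,-99],[0,144,-132],[0,180,-165]],"twist":[0,0,0,0,0]}'
python3 -m jog '{"fingers":[1,1,1,1,1],"dp":[[0,36,-33],[0,72,-66],[0,108,-99],[0,144,-132],[0,180,-165]],"twist":[-8,-16,-24,-32,-40]}'
```

```text
time_s: 0.65
tcp_pos: [0.3455, 0.3887, 0.2429]
eef_rot: [95.7, 89.9, -107.3]
contact_force: [0.8, -0.7, -0.0]
gripper_width: 0.0878
time_s: 1.15
tcp_pos: [0.4271, 0.1566, 0.2434]
eef_rot: [113.7, 89.9, -89.3]
contact_force: [2.4, 1.5, -0.4]
gripper_width: 0.0878
time_s: 1.65
tcp_pos: [0.4976, -0.0416, 0.2437]
eef_rot: [97.0, 90.0, -70.0]
contact_force: [0.5, 1.0, 0.0]
gripper_width: 0.0878
```

```bash
cat >> h.py <<'E'
from scipy.spatial.transform import Rotation as R
def go(r,xyz,jaw):
    s=r.get_state();M=R.from_euler("xyz",s["eef_rot"],degrees=True).as_matrix()
    d=M.T@(np.array(xyz)-s["tcp_pos"])*1e3
    ja=np.degrees(np.arctan2(M[1,1],M[0,1]));t=(ja-jaw+90)%180-90
    print("dp",d.round(1),"twist",round(t,1),"tilt",(M[:,0]).round(4),"tcp",np.round(s["tcp_pos"],4),"F",np.round(s["contact_force"],1),"w",round(s["gripper_width"],4),"t",s["time_s"],"j",np.round(s["joints"],0))
E
python3 -c "
from h import *;from plant import r
go(r,(.5157,-.096,.2),116.7)"
```

```text
dp [43.8 57.  -5.3] twist -13.6 tilt [ 3.e-04 -7.e-04 -1.e+00] tcp [ 0.4976 -0.0416  0.2437] F [0.5 1.  0. ] w 0.0878 t 1.65 j [ 18.   4. -21.   0. -65.  85.]
```

```bash
python3 -m jog '{"fingers":[1,1,1,1,1],"dp":[[18,22,-2],[36,45,-4],[54,57,-5],[72,57,-5],[92,57,-5]],"twist":[-7,-13.6,-13.6,-13.6,-13.6]}'
python3 - <<'E'
from h import *;from plant import r
import cv2
go(r,(.5157,-.096,.14),116.7)
T=[]
for n,(x,y) in(("top",(255,200)),("scene",(205,160))):
    c=r.capture(n)["frame"][y:y+90,x:x+90,::-1]
    T.append(cv2.resize(c,None,fx=4.4,fy=4.4,interpolation=cv2.INTER_CUBIC))
cv2.imwrite("pics/m1.png",np.hstack(T))
E
```

```text
time_s: 2.15
tcp_pos: [0.5153, -0.0967, 0.151]
eef_rot: [72.5, 90.0, -80.9]
contact_force: [0.3, -0.1, -0.4]
gripper_width: 0.0878
dp [11.  -0.5 -0.6] twist -0.1 tilt [ 1.e-04 -7.e-04 -1.e+00] tcp [ 0.5153 -0.0967  0.151 ] F [ 0.3 -0.1 -0.4] w 0.0878 t 2.15 j [ 11.  11. -26.   0. -53. 106.]
```

View pics/m1.png

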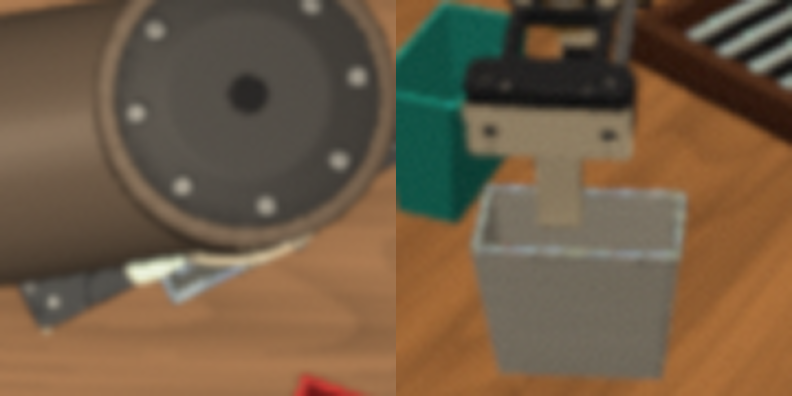

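The middle tin is below the gripper. The scene-view rim corners are at crop (488,186), (685,193), (680,252) and (474,251). I'll cross-check the centre with these.

Run:
```python
from h import *;from plant import r
c=r.capture("scene")
p=np.array([(92,186),(289,193),(284,252),(78,251)])/4.4+[205,160]-.4
q=np.array([ray(c,a,.095)[:2] for a in p]);print(q.mean(0),q.round(4).tolist())
a=q[1]-q[0]+q[2]-q[3];print(np.degrees(np.arctan2(a[1],a[0])))
```

```text
[ 0.51702968 -0.09416632] [[0.4551, -0.0941], [0.5528, -0.0437], [0.5775, -0.0918], [0.4828, -0.147]]
28.738284783902174
```

The two views agree within 2 mm. I'll use (0.516,-0.0955), yaw 27, then descend to TCP z 0.086 and grip.

```bash
python3 -m jog '{"fingers":[1,1,1,1,1],"dp":[[15,-1,0],[30,-1,0],[45,-1,0],[58,-1,0],[65,-1,0]],"twist":[0,0,0,0,0]}' 25
python3 -m jog '{"fingers":[0.6,0.3,0.3,0.3,0.3],"dp":[[0,0,0],[0,0,0],[0,0,0],[0,0,0],[0,0,0]],"twist":[0,0,0,0,0]}' 25
python3 -c "
from h import *;from plant import r
go(r,(.5162,-.0953,.086),117)"
```

```text
time_s: 2.8
tcp_pos: [0.5143, -0.0953, 0.0861]
eef_rot: [2.6, 89.9, -150.8]
contact_force: [-1.2, 0.3, 0.1]
gripper_width: 0.0876
time_s: 3.3
tcp_pos: [0.5148, -0.0954, 0.0868]
eef_rot: [30.3, 89.9, -123.0]
contact_force: [0.6, -0.2, 2.9]
gripper_width: 0.0585
dp [ 0.8  0.6 -1.3] twist -0.3 tilt [-9.0e-04 -1.4e-03 -1.0e+00] tcp [ 0.5148 -0.0954  0.0868] F [ 0.6 -0.2  2.9] w 0.0585 t 3.3 j [ 11.  16. -30.   0. -45. 106.]
```

```bash
python3 -m jog '{"fingers":[0.3,0.3,0.3,0.3,0.3],"dp":[[-10,0,0],[-40,0,0],[-80,0,0],[-125,0,0],[-165,0,0]],"twist":[0,0,0,0,0]}' 25
python3 -c "
from h import *;from plant import r
go(r,(.5681,.2449,.25),70.3)"
```

```text
time_s: 3.8
tcp_pos: [0.5143, -0.0952, 0.2542]
eef_rot: [25.3, 89.9, -128.0]
contact_force: [1.6, 0.5, -2.9]
gripper_width: 0.0586
dp [   3.8 -279.7 -200.8] twist 46.4 tilt [-9.0e-04 -1.1e-03 -1.0e+00] tcp [ 0.5143 -0.0952  0.2542] F [ 1.6  0.5 -2.9] w 0.0586 t 3.8 j [ 11.   6. -17.   0. -67. 106.]
```

```bash
python3 -m jog '{"fingers":[0.3,0.3,0.3,0.3,0.3],"dp":[[0,-25,-18],[0,-60,-43],[0,-95,-68],[0,-130,-93],[0,-165,-118]],"twist":[0,0,0,0,0]}'
python3 -m jog '{"fingers":[0.3,0.3,0.3,0.3,0.3],"dp":[[0,-35,-25],[0,-70,-50],[0,-95,-68],[0,-108,-77],[0,-115,-82]],"twist":[8,16,24,32,40]}'
python3 -c "
from h import *;from plant import r
go(r,(.5681,.2449,.25),70.3)"
```

```text
time_s: 4.3
tcp_pos: [0.5449, 0.1068, 0.2544]
eef_rot: [3.7, 89.9, -149.6]
contact_force: [0.3, -0.2, -2.8]
gripper_width: 0.0589
time_s: 4.8
tcp_pos: [0.5659, 0.2479, 0.2538]
eef_rot: [37.9, 89.8, -155.7]
contact_force: [-0.4, -0.9, -4.0]
gripper_width: 0.0587
dp [ 3.8  2.4 -2.9] twist 6.1 tilt [-0.0031 -0.0014 -1.    ] tcp [0.5659 0.2479 0.2538] F [-0.4 -0.9 -4. ] w 0.0587 t 4.8 j [ 42.  15.  -6.  -0. -69.  35.]
```

```bash
python3 -m jog '{"fingers":[0.3,0.3,0.3,0.3,0.3],"dp":[[10,2,-3],[20,2,-3],[30,2,-3],[36,2,-3],[36,2,-3]],"twist":[6,6,6,6,6]}'
python3 - <<'E'
from h import *;from plant import r
import cv2
go(r,(.5681,.2449,.22),70.3)
T=[]
for n,(x,y) in(("top",(100,170)),("scene",(280,100))):
    c=r.capture(n)["frame"][y:y+90,x:x+90,::-1]
    T.append(cv2.resize(c,None,fx=4.4,fy=4.4,interpolation=cv2.INTER_CUBIC))
cv2.imwrite("pics/m2.png",np.hstack(T))
E
```

```text
time_s: 5.3
tcp_pos: [0.5676, 0.2446, 0.2165]
eef_rot: [47.0, 89.7, -152.5]
contact_force: [-0.1, -0.6, -3.3]
gripper_width: 0.0588
dp [-3.5 -0.4 -0.4] twist 0.2 tilt [-0.005  -0.0026 -1.    ] tcp [0.5676 0.2446 0.2165] F [-0.1 -0.6 -3.3] w 0.0588 t 5.3 j [ 41.  16.  -9.  -0. -65.  29.]
```

View pics/m2.png

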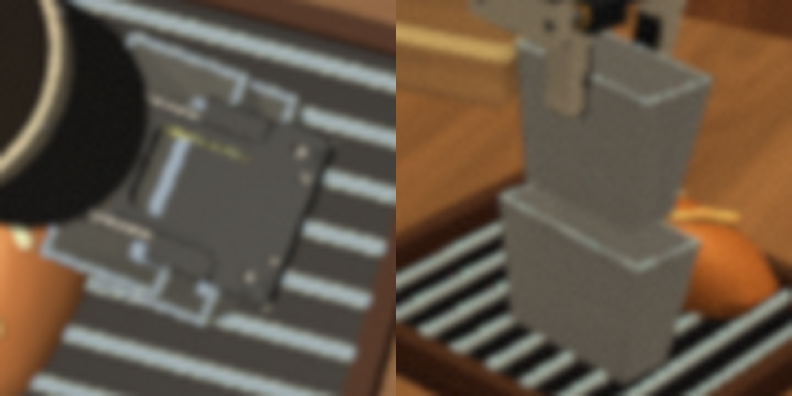

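The middle tin hangs over the long one in both views. In the scene view, its rim corners are at (518,42), (645,102) and (708,78), and the long tin's are at (504,195), (640,270) and (697,240). I'll compare the two.

Run:
```python
from h import *;from plant import r
c=r.capture("scene")
for n,z,p in(("mid",.2247,[(518,42),(645,102),(708,78)]),("long",.115,[(504,195),(640,270),(697,240)])):
    p=(np.array(p)-[396,0])/4.4+[280,100]-.4
    q=np.array([ray(c,a,z)[:2] for a in p]);a=q[0]-q[1]
    print(n,((q[0]+q[2])/2).round(4),np.linalg.norm(a),np.linalg.norm(q[2]-q[1]),np.degrees(np.arctan2(a[1],a[0])),np.degrees(np.arctan2(*(q[2]-q[1])[::-1])))
c=r.capture("top")
for n,z,p in(("mid",.2247,[(248,76),(295,97),(210,322),(160,295)]),("long",.115,[(130,38),(243,78),(295,100)])):
    print(n,[ray(c,np.array(a)/4.4+[100,170]-.4,z)[:2].round(4).tolist() for a in p])
```

```text
mid [0.5675 0.2462] 0.10998339003670932 0.055110651408191866 159.5385170628154 69.1344529008911
long [0.5689 0.246 ] 0.12522187094054013 0.05671597981080417 159.21103472943597 73.29142405211937
mid [[0.611, 0.1984], [0.6017, 0.1761], [0.4958, 0.2104], [0.5077, 0.2341]]
long [[0.646, 0.284], [0.6268, 0.2249], [0.6161, 0.1977]]
```

Aligned within about 1.5 mm. I'll lower it to near rest (expected TCP z ≈0.147), then go slowly.

```bash
python3 -m jog '{"fingers":[0.3,0.3,0.3,0.3,0.3],"dp":[[12,0,0],[25,0,0],[38,0,0],[50,0,0],[58,0,0]],"twist":[0,0,0,0,0]}'
python3 -m jog '{"fingers":[0.3,0.3,0.3,0.3,0.3],"dp":[[1,0,0],[2,0,0],[3,0,0],[4,0,0],[5,0,0]],"twist":[0,0,0,0,0]}'
```

```text
time_s: 6.0
tcp_pos: [0.5681, 0.2452, 0.1586]
eef_rot: [44.3, 89.8, -155.2]
contact_force: [-0.1, 1.5, -1.6]
gripper_width: 0.059
time_s: 6.5
tcp_pos: [0.5684, 0.2454, 0.1541]
eef_rot: [39.6, 89.9, -160.0]
contact_force: [0.0, 0.6, -1.6]
gripper_width: 0.059
```

```bash
python3 -m jog '{"fingers":[0.3,0.3,0.3,0.3,0.3],"dp":[[0.6,0,0],[1.2,0,0],[1.8,0,0],[2.4,0,0],[3,0,0]],"twist":[0,0,0,0,0]}'
python3 -m jog '{"fingers":[0.3,0.3,0.3,0.3,0.3],"dp":[[0.4,0,0],[0.8,0,0],[1.2,0,0],[1.6,0,0],[2,0,0]],"twist":[0,0,0,0,0]}'
```

```text
time_s: 7.0
tcp_pos: [0.5687, 0.2457, 0.1514]
eef_rot: [28.9, 89.9, -170.6]
contact_force: [0.5, 2.5, -1.3]
gripper_width: 0.0585
time_s: 7.5
tcp_pos: [0.5689, 0.2459, 0.1498]
eef_rot: [12.2, 89.9, 172.6]
contact_force: [0.5, 1.9, 3.1]
gripper_width: 0.0588
```

```bash
python3 -m jog '{"fingers":[0.3,0.3,0.3,0.3,0.3],"dp":[[0.2,0,0],[0.4,0,0],[0.6,0,0],[0.8,0,0],[0.8,0,0]],"twist":[0,0,0,0,0]}'
python3 -c "
from h import *;from plant import r
from time import sleep
go(r,(.5681,.2449,.147),70.3)"
```

```text
time_s: 8.0
tcp_pos: [0.569, 0.2459, 0.1493]
eef_rot: [-0.6, 90.0, 159.8]
contact_force: [-0.8, 1.9, 4.7]
gripper_width: 0.0587
dp [2.3 1.2 0.6] twist 0.2 tilt [-6.e-04  2.e-04 -1.e+00] tcp [0.569  0.2459 0.1493] F [-0.8  1.9  4.7] w 0.0587 t 8.0 j [ 41.  20. -14.  -0. -57.  29.]
```

The support force is about 8 N including the weight, with little sideways force, so it rests on both walls. I'll let go, retreat and look.

```bash
python3 -m jog '{"fingers":[0.75,0.85,1,1,1],"dp":[[0,0,0],[0,0,0],[0,0,0],[0,0,0],[0,0,0]],"twist":[0,0,0,0,0]}'
python3 -m jog '{"fingers":[1,1,1,1,1],"dp":[[-10,0,0],[-25,0,0],[-45,0,0],[-70,0,0],[-100,0,0]],"twist":[0,0,0,0,0]}'
python3 - <<'E'
from h import *;from plant import r
import cv2
go(r,(.5249,-.3173,.25),45.4)
T=[]
for n,(x,y) in(("top",(100,170)),("scene",(280,100))):
    c=r.capture(n)["frame"][y:y+90,x:x+90,::-1]
    T.append(cv2.resize(c,None,fx=4.4,fy=4.4,interpolation=cv2.INTER_CUBIC))
cv2.imwrite("pics/m3.png",np.hstack(T))
E
```

```text
time_s: 8.5
tcp_pos: [0.5689, 0.2457, 0.149]
eef_rot: [28.9, 89.9, -170.6]
contact_force: [-0.1, -0.5, 0.1]
gripper_width: 0.0866
time_s: 9.0
tcp_pos: [0.5686, 0.2454, 0.25]
eef_rot: [42.7, 89.9, -156.8]
contact_force: [0.9, 0.5, 0.6]
gripper_width: 0.0876
dp [   0.6  544.9 -147.1] twist 25.1 tilt [-1.9e-03 -8.0e-04 -1.0e+00] tcp [0.5686 0.2454 0.25  ] F [0.9 0.5 0.6] w 0.0876 t 9.0 j [ 41.  15.  -6.  -0. -69.  29.]
```

View pics/m3.png

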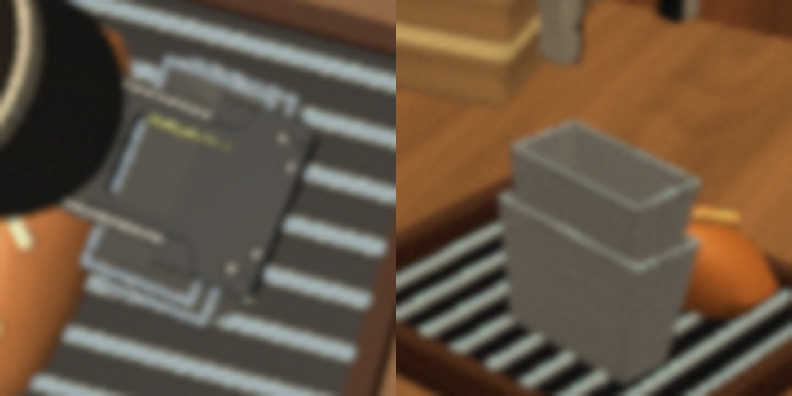

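The middle tin sits level in the long one, rim corners at (514,148), (577,122), (698,182) and (639,210). Now the shortest tin.

```bash
python3 -m jog '{"fingers":[1,1,1,1,1],"dp":[[0,47,-12.5],[0,94,-25],[0,141,-38],[0,188,-50],[0,235,-63]],"twist":[0,0,0,0,0]}'
python3 -m jog '{"fingers":[1,1,1,1,1],"dp":[[0,47,-12.5],[0,94,-25],[0,141,-38],[0,188,-50],[0,235,-63]],"twist":[0,0,0,0,0]}'
python3 - <<'E'
from h import *;from plant import r
go(r,(.5249,-.3173,.15),45.4)
c=r.capture("scene")
p=(np.array([(514,148),(577,122),(698,182),(639,210)])-[396,0])/4.4+[280,100]-.4
for z in(.155,.158):
    q=np.array([ray(c,a,z)[:2] for a in p]);a=q[0]-q[3]+q[1]-q[2]
    print("mid",q.mean(0).round(4),np.linalg.norm(a)/2,np.degrees(np.arctan2(a[1],a[0])))
E
```

```text
time_s: 9.6
tcp_pos: [0.5514, 0.0024, 0.2545]
eef_rot: [-131.0, 89.5, 29.5]
contact_force: [1.2, -0.8, 0.2]
gripper_width: 0.0877
time_s: 10.1
tcp_pos: [0.532, -0.2421, 0.2543]
eef_rot: [-135.8, 89.5, 24.7]
contact_force: [0.9, 0.2, 0.4]
gripper_width: 0.0878
dp [103.9  73.9 -17.7] twist 25.1 tilt [ 0.0081  0.0037 -1.    ] tcp [ 0.532  -0.2421  0.2543] F [0.9 0.2 0.4] w 0.0878 t 10.1 j [ -5.  11. -10.  -0. -68.  76.]
mid [0.5714 0.2432] 0.10846593645668344 160.31785618023505
mid [0.5736 0.2376] 0.10789449848197202 160.317856180235
```

```bash
python3 -m jog '{"fingers":[1,1,1,1,1],"dp":[[20,25,-6],[40,50,-12],[60,74,-18],[80,74,-18],[95,74,-18]],"twist":[7,14,21,25,25]}'
python3 - <<'E'
from h import *;from plant import r
import cv2
go(r,(.5249,-.3173,.15),45.4)
T=[]
for n,(x,y) in(("top",(350,195)),("scene",(150,230))):
    c=r.capture(n)["frame"][y:y+90,x:x+90,::-1]
    T.append(cv2.resize(c,None,fx=4.4,fy=4.4,interpolation=cv2.INTER_CUBIC))
cv2.imwrite("pics/m4.png",np.hstack(T))
E
```

```text
time_s: 10.65
tcp_pos: [0.5231, -0.3241, 0.1574]
eef_rot: [-110.7, 89.7, 24.5]
contact_force: [0.5, 0.7, 0.1]
gripper_width: 0.0876
dp [ 7.5 -6.1  3.5] twist -0.3 tilt [ 0.0054  0.0024 -1.    ] tcp [ 0.5231 -0.3241  0.1574] F [0.5 0.7 0.1] w 0.0876 t 10.65 j [-14.  19. -14.  -0. -57.  59.]
```

View pics/m4.png

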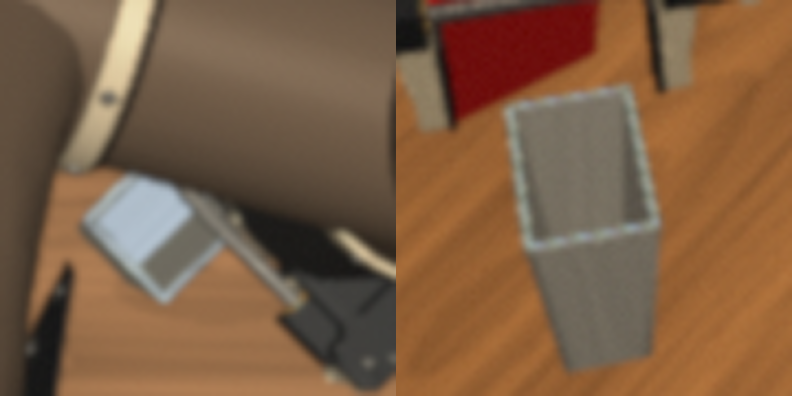

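The shortest tin's rim corners in the scene view are (507,108), (628,88), (659,222) and (528,248), with the open fingers above and behind it. I'll cross-check the position.

Run:
```python
from h import *;from plant import r
c=r.capture("scene")
p=(np.array([(507,108),(628,88),(659,222),(528,248)])-[396,0])/4.4+[150,230]-.4
q=np.array([ray(c,a,.095)[:2] for a in p]);a=q[0]-q[3]+q[1]-q[2]
print(q.mean(0).round(4),np.linalg.norm(a)/2,np.degrees(np.arctan2(a[1],a[0])))
go(r,(.525,-.3165,.0868),45.4)
```

```text
[ 0.5257 -0.3166] 0.09357048339666639 135.48398599573505
dp [71.4 -5.6  3.7] twist -0.0 tilt [ 0.0048  0.0024 -1.    ] tcp [ 0.5233 -0.3233  0.1582] F [ 0.1 -0.2 -0.8] w 0.0876 t 10.8 j [-14.  19. -14.  -0. -57.  59.]
```

```bash
python3 -m jog '{"fingers":[1,1,1,1,1],"dp":[[5,-5.5,3.7],[20,-5.5,3.7],[38,-5.5,3.7],[56,-5.5,3.7],[71,-5.5,3.7]],"twist":[0,0,0,0,0]}' 25
python3 -m jog '{"fingers":[0.6,0.3,0.3,0.3,0.3],"dp":[[0,0,0],[0,0,0],[0,0,0],[0,0,0],[0,0,0]],"twist":[0,0,0,0,0]}' 25
python3 -m jog '{"fingers":[0.3,0.3,0.3,0.3,0.3],"dp":[[-10,0,0],[-40,0,0],[-85,0,0],[-130,0,0],[-175,0,0]],"twist":[0,0,0,0,0]}' 25
python3 -c "
from h import *;from plant import r
go(r,(.569,.245,.29),70.3)"
```

```text
time_s: 11.3
tcp_pos: [0.5256, -0.316, 0.0875]
eef_rot: [-117.6, 89.6, 17.9]
contact_force: [0.8, -0.7, -0.3]
gripper_width: 0.0881
time_s: 11.8
tcp_pos: [0.5262, -0.3162, 0.0886]
eef_rot: [-126.0, 89.5, 9.4]
contact_force: [0.4, -0.0, 3.5]
gripper_width: 0.059
time_s: 12.3
tcp_pos: [0.524, -0.3162, 0.2658]
eef_rot: [-122.1, 89.6, 13.4]
contact_force: [2.2, -0.0, -3.6]
gripper_width: 0.0588
dp [ -22.9 -431.6  361.6] twist -24.9 tilt [ 0.0075  0.0018 -1.    ] tcp [ 0.524  -0.3162  0.2658] F [ 2.2 -0.  -3.6] w 0.0588 t 12.3 j [-13.  14.  -6.  -0. -70.  58.]
```

```bash
python3 -m jog '{"fingers":[0.3,0.3,0.3,0.3,0.3],"dp":[[-5,-20,17],[-10,-56,47],[-15,-92,77],[-20,-128,107],[-23,-164,137]],"twist":[0,0,0,0,0]}'
python3 -m jog '{"fingers":[0.3,0.3,0.3,0.3,0.3],"dp":[[0,-36,30],[0,-72,60],[0,-108,90],[0,-144,120],[0,-170,142]],"twist":[0,0,0,0,0]}'
python3 -m jog '{"fingers":[0.3,0.3,0.3,0.3,0.3],"dp":[[0,-28,24],[0,-55,47],[0,-75,64],[0,-88,75],[0,-95,80]],"twist":[-5,-10,-15,-20,-25]}'
python3 -c "
from h import *;from plant import r
go(r,(.5695,.245,.262),70.3)"
```

```text
time_s: 12.8
tcp_pos: [0.5407, -0.1016, 0.2902]
eef_rot: [-120.1, 89.5, 15.4]
contact_force: [2.3, 1.3, -2.8]
gripper_width: 0.0591
time_s: 13.3
tcp_pos: [0.5583, 0.1218, 0.2913]
eef_rot: [-115.6, 89.5, 19.9]
contact_force: [0.6, -0.5, -3.6]
gripper_width: 0.0591
time_s: 13.8
tcp_pos: [0.5673, 0.2471, 0.2916]
eef_rot: [-139.4, 89.6, 21.3]
contact_force: [0.4, 0.7, -3.0]
gripper_width: 0.059
dp [29.6  1.4 -2.6] twist 0.5 tilt [ 0.0069  0.0027 -1.    ] tcp [0.5673 0.2471 0.2916] F [ 0.4  0.7 -3. ] w 0.059 t 13.8 j [ 42.  14.  -3.   0. -73.  29.]
```

```bash
python3 -m jog '{"fingers":[0.3,0.3,0.3,0.3,0.3],"dp":[[8,1.4,-2.6],[16,1.4,-2.6],[24,1.4,-2.6],[30,1.4,-2.6],[30,1.4,-2.6]],"twist":[0.5,0.5,0.5,0.5,0.5]}'
python3 - <<'E'
from h import *;from plant import r
import cv2
go(r,(.5695,.245,.262),70.3)
T=[]
for n,(x,y) in(("top",(100,170)),("scene",(280,80))):
    c=r.capture(n)["frame"][y:y+90,x:x+90,::-1]
    T.append(cv2.resize(c,None,fx=4.4,fy=4.4,interpolation=cv2.INTER_CUBIC))
cv2.imwrite("pics/m5.png",np.hstack(T))
E
```

```text
time_s: 14.3
tcp_pos: [0.569, 0.2442, 0.2603]
eef_rot: [-142.5, 89.7, 17.7]
contact_force: [0.0, 0.5, -4.1]
gripper_width: 0.0585
dp [-1.7 -1.  -0.2] twist -0.1 tilt [ 0.005   0.0016 -1.    ] tcp [0.569  0.2442 0.2603] F [ 0.   0.5 -4.1] w 0.0585 t 14.3 j [ 41.  15.  -6.   0. -70.  29.]
```

View pics/m5.png

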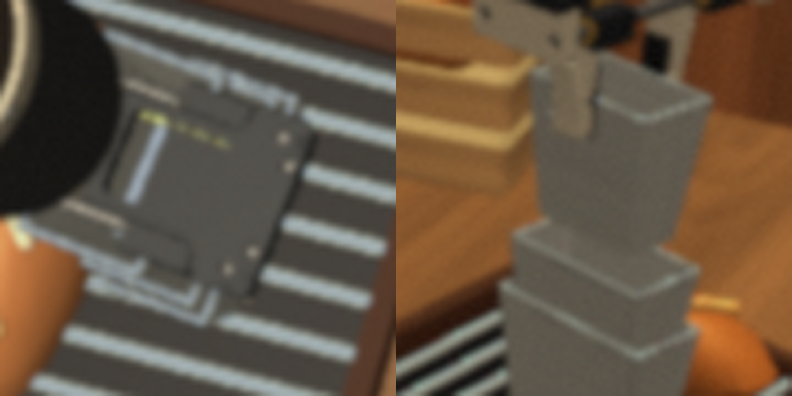

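The short tin hangs over the stack. Its corners are (535,70), (642,122) and (711,99), and the middle rim's are (514,235), (638,298) and (698,270).

Run:
```python
from h import *;from plant import r
c=r.capture("scene")
for n,z,p in(("short",.2667,[(535,70),(642,122),(711,99)]),("mid",.156,[(514,235),(638,298),(698,270)])):
    p=(np.array(p)-[396,0])/4.4+[280,80]-.4
    q=np.array([ray(c,a,z)[:2] for a in p]);a=q[0]-q[1]
    print(n,((q[0]+q[2])/2).round(4),np.linalg.norm(a),np.linalg.norm(q[2]-q[1]),np.degrees(np.arctan2(a[1],a[0])))
```

```text
short [0.5704 0.2459] 0.09543473668644273 0.057619119287387124 156.54331406518872
mid [0.5714 0.2413] 0.10925158658128963 0.056602928898864036 160.3344574167876
```

The lengthwise offset is about 1 mm. Across, I'll line up with where the middle tin was let go (1.5 mm along −y of the tool). Lowering.

```bash
python3 -m jog '{"fingers":[0.3,0.3,0.3,0.3,0.3],"dp":[[6,-1.5,0],[20,-1.5,0],[36,-1.5,0],[50,-1.5,0],[60,-1.5,0]],"twist":[0,0,0,0,0]}'
python3 -m jog '{"fingers":[0.3,0.3,0.3,0.3,0.3],"dp":[[1,0,0],[2,0,0],[3,0,0],[4,0,0],[4,0,0]],"twist":[0,0,0,0,0]}'
python3 -c "
from h import *;from plant import r
go(r,(.569,.2458,.19),70.3)"
```

```text
time_s: 14.95
tcp_pos: [0.5701, 0.2461, 0.1999]
eef_rot: [-143.1, 89.7, 17.1]
contact_force: [-0.3, 1.0, -3.5]
gripper_width: 0.0588
time_s: 15.45
tcp_pos: [0.5703, 0.246, 0.1964]
eef_rot: [-141.9, 89.6, 18.3]
contact_force: [-0.4, -0.7, -1.6]
gripper_width: 0.0587
dp [6.3 0.7 1.1] twist -0.1 tilt [ 0.0062  0.002  -1.    ] tcp [0.5703 0.246  0.1964] F [-0.4 -0.7 -1.6] w 0.0587 t 15.45 j [ 41.  17. -11.   0. -62.  29.]
```

```bash
python3 -m jog '{"fingers":[0.3,0.3,0.3,0.3,0.3],"dp":[[0.4,0.4,0],[0.8,0.4,0],[1.2,0.4,0],[1.6,0.4,0],[2,0.4,0]],"twist":[0,0,0,0,0]}'
python3 -m jog '{"fingers":[0.3,0.3,0.3,0.3,0.3],"dp":[[0.4,0,0],[0.8,0,0],[1.2,0,0],[1.5,0,0],[1.5,0,0]],"twist":[0,0,0,0,0]}'
```

```text
time_s: 15.95
tcp_pos: [0.5703, 0.2458, 0.1946]
eef_rot: [-141.9, 89.6, 18.4]
contact_force: [-0.8, -1.0, -0.2]
gripper_width: 0.0588
time_s: 16.45
tcp_pos: [0.5706, 0.2459, 0.1934]
eef_rot: [-141.3, 89.6, 19.0]
contact_force: [0.1, 0.4, 1.5]
gripper_width: 0.0587
```

```bash
python3 -m jog '{"fingers":[0.3,0.3,0.3,0.3,0.3],"dp":[[0.3,0,0],[0.6,0,0],[0.9,0,0],[1.2,0,0],[1.2,0,0]],"twist":[0,0,0,0,0]}'
```

```text
time_s: 16.95
tcp_pos: [0.5707, 0.2461, 0.1924]
eef_rot: [-140.6, 89.5, 19.7]
contact_force: [0.4, -0.7, 2.6]
gripper_width: 0.0588
```

```bash
python3 -m jog '{"fingers":[0.3,0.3,0.3,0.3,0.3],"dp":[[0.3,0,0],[0.6,0,0],[0.9,0,0],[1,0,0],[1,0,0]],"twist":[0,0,0,0,0]}'
```

```text
time_s: 17.45
tcp_pos: [0.5707, 0.2461, 0.1914]
eef_rot: [-140.2, 89.5, 20.1]
contact_force: [-0.4, 0.1, 3.5]
gripper_width: 0.059
```

Support is about 7 N in total at the expected height, with no sideways force. Letting go and retreating.

```bash
python3 -m jog '{"fingers":[0.75,0.85,1,1,1],"dp":[[0,0,0],[0,0,0],[0,0,0],[0,0,0],[0,0,0]],"twist":[0,0,0,0,0]}'
python3 -m jog '{"fingers":[1,1,1,1,1],"dp":[[-10,0,0],[-25,0,0],[-45,0,0],[-70,0,0],[-100,0,0]],"twist":[0,0,0,0,0]}'
python3 -m jog '{"fingers":[1,1,1,1,1],"dp":[[0,30,0],[0,70,0],[0,115,0],[0,160,0],[0,200,0]],"twist":[0,0,0,0,0]}'
python3 - <<'E'
from h import *;from plant import r
import cv2
go(r,(.5695,.245,.262),70.3)
T=[]
for n,(x,y) in(("top",(100,170)),("scene",(280,80))):
    f=r.capture(n)["frame"];c=f[y:y+90,x:x+90,::-1]
    T.append(cv2.resize(c,None,fx=4.4,fy=4.4,interpolation=cv2.INTER_CUBIC))
cv2.imwrite("pics/m6.png",np.hstack(T))
E
```

```text
time_s: 17.95
tcp_pos: [0.5707, 0.2461, 0.1912]
eef_rot: [-140.5, 89.5, 19.7]
contact_force: [-0.1, -0.2, 0.4]
gripper_width: 0.0865
time_s: 18.45
tcp_pos: [0.5696, 0.2455, 0.2923]
eef_rot: [-142.8, 89.6, 17.4]
contact_force: [1.1, 0.5, -0.6]
gripper_width: 0.0876
time_s: 18.95
tcp_pos: [0.501, 0.0556, 0.2925]
eef_rot: [-142.4, 89.5, 17.9]
contact_force: [1.2, -0.6, 0.1]
gripper_width: 0.0874
dp [ 3.150e+01 -2.012e+02 -2.000e-01] twist -0.0 tilt [ 0.0079  0.0026 -1.    ] tcp [0.501  0.0556 0.2925] F [ 1.2 -0.6  0.1] w 0.0874 t 18.95 j [ 29.   2. -16.   0. -71.  41.]
```

View pics/m6.png

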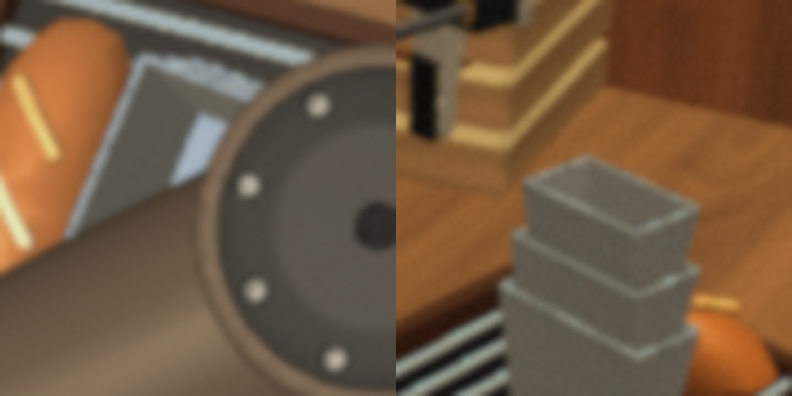

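Run:
```python
from h import *;from plant import r
c=r.capture("scene");u=np.array([.337,.941]);v=np.array([-.941,.337])
for n,L,p in(("short",98,[(525,181),(634,234),(698,208)]),("mid",112,[(514,235),(638,296),(698,270)]),("long",126,[(504,284),(639,356),(697,328)])):
    p=(np.array(p)-[396,0])/4.4+[280,80]-.4
    for z in np.arange(.107,.21,.004):
        q=np.array([ray(c,a,z)[:2] for a in p]);m=(q[0]+q[2])/2
        if abs(m@u-.4231)<.004: print(n,round(z,3),"across",(m@u).round(4),"along",(m@v).round(4),"L",np.linalg.norm(q[0]-q[1]).round(4))
```

```text
short 0.195 across 0.4217 along -0.4548 L 0.0948
mid 0.151 across 0.4271 along -0.4498 L 0.1085
mid 0.155 across 0.4211 along -0.4551 L 0.1077
long 0.115 across 0.4227 along -0.4529 L 0.1221
```

The rims come out at about 0.115, 0.154 and 0.194 m, so each tin sits 40 mm above the one below, as it should. The arm is clear, so I'm handing in.

```bash
python3 -c "
from plant import r
print(r.close_job())"
```

```text
the job is handed in; nothing more can be done
None
```

The three tins are nested on the rack. I lowered the middle tin into the longest one, then the shortest into the middle one. I let each go at about 7–8 N of support including its own weight, roughly 4–5 N of that being push from the arm.

- **Stack:** In the last picture it is upright and aligned lengthwise. The rims are at about 0.115, 0.154 and 0.194 m, which matches the 40 mm steps. The centres agree within about 2 mm, which is as good as the camera calibration.
- **Disagreements:** Both tins were released with the TCP 2–3 mm higher than I had worked out from the grasp. The final camera heights show no error of that size. The scene view put the hanging short tin's yaw about 4° off, which I took for corner-reading noise, and it did not show after placing.
- **Time and surroundings:** The job took about 19 s of the 64 s allowed. The arm ended clear of everything, with the force near zero. The gripper did not go near the loaf, roll, jar or coloured look-alikes, but I took no final full picture of them.

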